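# Clamp a toy bus in the engraver's vise and slide it under the spindle

## Task

Stand the plain wooden double-decker bus upright on the bed of the engraver's vise, centred, with its long sides between the two jaws, and crank the handle until the jaws hold it tight. Then slide the vise carriage fully home against its stop under the engraving spindle, and let go. Do not knock the engraver or disturb the other toys and the glue bottle.

Things in the scene. Friction and masses are not known exactly. Their poses are not given: they have to be found in the camera images.
- bus: The work: a plain wooden double-decker bus without wheels, a solid block 120 long (x) x 44 wide (y) x 80 high (z) mm, about 0.2 to 0.4 kg, windows drawn on its sides. Origin: centre of its underside. It starts upright on the table with toys close beside it. Either end may point either way in the vise.
- station: Grey base of the engraving station, fixed to the table. Origin on the table; its y axis is the slide direction (towards the stop), x points from the crank side to the fixed jaw. The base slab spans x -90 to 100, y -200 to 280 mm, 18 mm high; rails 35 mm and stop block 52 mm high. The table is clear where the crank turns.
- engraver: White engraving head fixed on the station; same origin and axes as the station. Column x 5 to 75, y 205 to 265 mm, 318 mm tall; arm x 15 to 65, y 65 to 265 mm, between 240 and 310 mm up; the spindle hangs from the arm at x 35, y 90, its nose 165 mm above the table. Do not bump it.
- carriage (a joint): Travel of the vise carriage, m, growing along station +y: 0 = loading end, 0.18 = hard against the stop, vise under the spindle. Starts 0 to 0.05. Slides stiffly (about 9 N), stays where left. At travel t the middle of the vise is at station y = t - 90 mm. The plate spans 175 mm (x) by 150 mm; its top, the vise bed, is 55 mm above the table; all of the vise rides on it.
- push_post (a point): Top of the upright black-topped post on the carriage (22 mm thick, 77 mm tall from the bed, its top 132 mm above the table), at a corner of the carriage near the crank; hold it or push it to slide the carriage.
- fixed_jaw: Fixed steel jaw at the far side of the vise: 25 mm thick, 80 mm wide, rising to 92 mm above the table. Origin at the bed (55 mm above the table), in the middle of its gripping face; x points out of the back of the jaw (away from the gap), y along the face (the slide direction), z up. The bus belongs on the side of negative x.
- moving_jaw: Moving steel jaw facing the fixed one, same size, 2 mm lower. Origin at bed height, in the middle of its gripping face. The gap between the jaws is the distance between the two origins along x, 58 to 76 mm at the start. Axes as the fixed jaw's.
- crank (a joint): Crank angle, rad; starts 1.5 to 8.7. Growing (clockwise seen from the handle, looking along station +x) closes the jaws: gap = 80 mm - 16 mm x angle / 2 pi. The handle is at station (y, z) = 45 mm x (-sin, cos) of it from the axis, 0 = up. Turns with about 3 N. At the touch of both jaws it stiffens: 10 to 15 N at the handle, 0.2 to 0.4 rad on, is tight; let go, it eases back a little and holds.
- crank_hub (a point): Point on the crank's axis, 78 mm above the table, level with the middle of the handle: the centre of the circle (radius 45 mm) in which the handle's middle moves, in the station's y-z plane. Rides with the carriage.
- crank_grip (a point): Middle of the crank's black round handle: a freely spinning sleeve 16 mm thick and 66 mm long, parallel to the station's x axis, sticking out from the crank arm away from the vise. It can be pinched from above all the way round.
- tower: Bystander, leave it: wooden stacking tower, round, 64 mm across the foot, 137 mm tall with a ball on top. Origin: centre of its underside.
- boat: Bystander, leave it: wooden toy boat, about 90 x 42 x 38 mm, pointed at its +x end. Origin: centre of its underside.
- truck: Bystander, leave it: wooden toy truck on wheels with a raised cab, 130 x 62 x 80 mm. Origin: centre of its underside.
- tree: Bystander, leave it: toy tree, 72 mm across, 130 mm tall. Origin: centre of its underside.
- glue: Bystander, leave it: glue bottle, 52 mm across, 140 mm tall. Origin: centre of its underside.

How it is judged:
By the outcome, as a careful person would: the job done as asked, in the order asked, and still so for the second after the job is handed in, with the robot touching nothing.
It also fails if it takes over 72 s, if anything falls off the work surface, if the arm or the gripper's body presses on something with over 40 N, if the wrist force passes 120 N, or if a joint passes its speed limit or range.

## Robot

A 7-joint arm with a two-finger parallel gripper is mounted at the origin on the work surface. World frame = base frame: x ahead of the robot, y to its left, z up, the work surface at z = 0. Lengths are in m, angles in rad, forces in N, time in s.
With the tool pointing down it reaches from about 0.35 to 0.9 m from the base axis. Payload 8.1 kg.
Tool frame: the origin (TCP) lies midway between the tips of the shut fingers; the grasp point (between the pads) lies 19 mm behind it; z points along the fingers, y is the line along which they close (so a half turn about z gives the same grasp; the last joint's range is limited). The gripper opens to 92 mm and grips with 3 to 60 N. Pads are 19 mm wide; open, the fingers measure 130 mm over their backs; the gripper's body (75 mm by 190 mm) begins 47 mm behind the grasp point.
Start: joints at [1.143, 0.434, 0.025, 1.573, -0.012, 1.134, -0.075], TCP at [0.199, -0.592, 0.227] pointing down, gripper open.
Joint ranges: [-2.62, 2.62], [-0.44, 2.09], [-1.27, 1.32], [0.08, 2.57], [-1.32, 4.46], [0.12, 2], [-2.74, 2.74]. Speed limits (rad/s): [2.22, 2.22, 3.01, 3.01, 3.14, 3.14, 3.14].

## Interface

Orientations are given as [roll, pitch, yaw] about the fixed x, y, z axes, in that order (R = Rz(yaw) Ry(pitch) Rx(roll)).
In Python, from rig import read_state, camera, camera_info, finish_job gives the robot as it stands.
- The arm moves only by the shell command python3 -m handwheel 'ROWS' [FORCE]. ROWS is JSON, a list of rows, each a list of 7 numbers: the finger opening in mm, from 0 to 91.8, then the shift along the tool's x, y, z in units of 40 mm (1.0 is 40 mm), then the turn, a rotation vector about the tool's x, y, z in units of 5 degrees (1.0 is 5 degrees). A call has 1 to 8 rows; each row is the pose to reach, as a shift and turn from the pose commanded when the call began, along the tool's axes at that moment; what a row does not reach only later rows make up. A row lasts 1/12 s, in which the tool goes at most 41.7 mm and 7.16 degrees, less where a joint would pass 70% of its speed; a pose out of reach is approached as far as the arm can. A call with a gripper value outside its range is refused whole. The fingers move at their own pace and stop on an object; FORCE is the grip in N (left out, the last holds). Time passes only in rows, so rows that repeat a pose let the fingers close. It gives the time, the measured TCP pose, the force, the opening and the grip force at its end, in the units of the state.
- read_state(): the state, without advancing time (a new reading comes with each control period).
- camera(name): name is "side" or "top"; returns (picture, depth): 420x560x3 uint8, red, green, blue; 420x560 float32, m along the optical axis (not along the pixel's ray), 0 where there is no reading.
- camera_info(name): a dict with "intrinsics" (3x3 intrinsics, pixels), "xyz" and "orientation" of the camera in the world. Camera axes: x right, y up, looking along -z (the intrinsics and any distortion apply to the point x, -y, -z); pixel columns grow to the right and rows downward; lengths in m; the calibration is good to about 2 mm. A picture is of the moment at which its call begins. camera_info takes no time and is no camera call.
- finish_job(): hands the job in; it is judged then, once.
The state is a dict: "time_s": time; "joint_positions": joint angles; "qd": joint speeds; "joint_efforts": joint torques, N m; "position": TCP position; "orientation": TCP orientation; "ft_force": force on the tool from outside, world axes, zero at the start; "moment": the same for the moment, N m; "gripper_width": opening from 0.0 (shut) to 1.0 (fully open); "finger_force": force on a finger pad.
Only numpy, scipy, OpenCV 4.12 (cv2) and the standard library are available. Lean on these libraries where they do the work, as an engineer would, in place of code of your own. Each camera call takes 0.05 s, during which the arm holds its last target. There are 200 camera calls.

## Working session

There is one attempt and no reset: what is moved stays moved. The work goes in short steps, Python scripts to look and compute and a shell command to move; the robot and the scene stay as the last step left them, time stands still between calls to the robot, and variables do not carry over. Pictures are saved under pics/ and viewed, at most 10 in all, crops included, and the job is handed in when it is done.

```bash
mkdir -p pics; ls
python3 - <<'E'
from rig import *
import cv2,numpy as np
for n in("top","side"):
    p,d=camera(n); cv2.imwrite(f"pics/{n}0.png",p[:,:,::-1]); np.savez(f"{n}0.npz",p=p,d=d); i=camera_info(n); print(n,i)
s=read_state(); print(s)
E
```

```text
pics
top {'intrinsics': array([[517.40963492,   0.        , 274.23416055],
       [  0.        , 517.40963492, 217.16494086],
       [  0.        ,   0.        ,   1.        ]]), 'xyz': array([ 0.31542063, -0.07553799,  1.34483804]), 'orientation': array([ 0.21213682, -0.00343349, -1.51996409])}
side {'intrinsics': array([[415.23827366,   0.        , 284.04397455],
       [  0.        , 415.23827366, 207.99099062],
       [  0.        ,   0.        ,   1.        ]]), 'xyz': array([0.20120329, 0.83208312, 0.65351145]), 'orientation': array([ 1.0554038 ,  0.01229184, -2.71924168])}
{'time_s': 0.1, 'joint_positions': array([ 1.14337653,  0.4351642 ,  0.02495275,  1.57399237, -0.01158326,
        1.13398305, -0.07511874]), 'qd': array([-0.00045695,  0.00099159,  0.00130755, -0.00082542, -0.00032391,
        0.00087521,  0.00055982]), 'joint_efforts': array([ 3.72919560e-03, -6.69122314e+01,  9.88554955e-01, -3.15144682e+01,
       -6.04517804e-02,  3.74125619e-02,  8.88669661e-05]), 'position': array([ 0.19927527, -0.59190827,  0.22602174]), 'orientation': array([-3.14019677e+00,  1.34584894e-04,  3.24757884e-01]), 'ft_force': array([-0.42333127,  1.43795065, -0.86302278]), 'moment': array([ 0.00910832, -0.01197829,  0.00536205]), 'finger_force': 0.0, 'gripper_width': 0.9989355851791855}
```

View pics/top0.png

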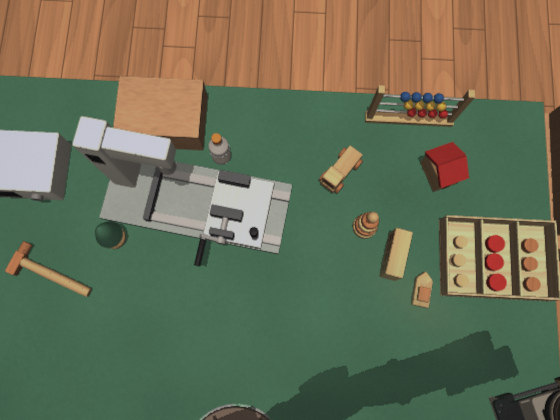

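View pics/side0.png

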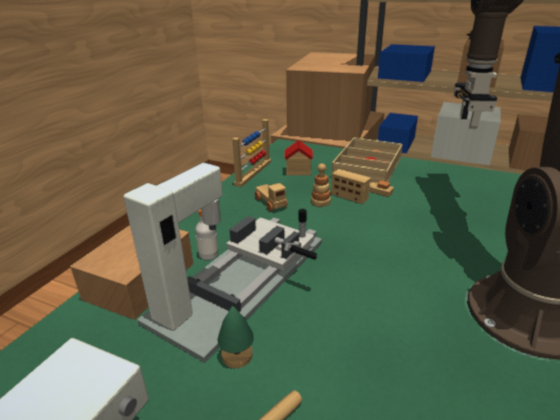

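Top view: bus at (399,253), tower (367,223), boat (424,290), truck (342,170), vise plate (240,208) with fixed jaw (235,180), moving jaw (227,213), post (254,233), crank handle (201,250); spindle side is to the left. Side view confirms.

```bash
cat > h.py <<'E'
import numpy as np,cv2
from rig import *
from scipy.spatial.transform import Rotation as Ro
def cloud(n,d):
    i=camera_info(n);K=i['intrinsics'];v,u=np.mgrid[:d.shape[0],:d.shape[1]]
    P=np.stack([(u-K[0,2])/K[0,0]*d,-(v-K[1,2])/K[1,1]*d,-d],-1)
    W=P@Ro.from_euler('xyz',i['orientation']).as_matrix().T+i['xyz']; W[d<=0]=np.nan; return W
def rect(pts):
    (c,s,a)=cv2.minAreaRect((pts[:,:2]*1000).astype(np.float32)); return np.round(c,1),np.round(s,1),round(a,2)
def reg(W,u0,u1,v0,v1,z0,z1):
    P=W[v0:v1,u0:u1].reshape(-1,3); return P[(P[:,2]>z0)&(P[:,2]<z1)]
E
python3 - <<'E'
from h import *
W=cloud('top',np.load('top0.npz')['d'])
for n,a in dict(table=(300,330,300,330,-.05,.05),bus=(380,418,225,282,.07,.095),boat=(408,440,268,312,.01,.06),tower=(350,385,205,240,.005,.2),plate=(200,280,165,250,.048,.062),fj=(212,256,165,192,.083,.1),mj=(208,246,203,224,.083,.1),post=(246,264,222,244,.12,.145),slab=(98,295,150,255,.012,.024),grip=(190,210,236,270,.03,.15),stop=(140,165,165,222,.045,.06),truck=(318,365,142,195,.01,.1),glue=(205,232,130,165,.02,.16)).items():
    P=reg(W,*a); print(n,len(P),np.median(P,0).round(4),rect(P) if len(P)>4 else '')
    if n in('grip','mj','fj','bus'): print('   z',np.percentile(P[:,2],[5,50,95]).round(4))
S=cloud('side',np.load('side0.npz')['d'])
for n,a in dict(bus=(325,375,168,205,.07,.095),grip=(285,320,240,262,.03,.15),post=(295,310,205,225,.12,.145),plate=(225,325,215,265,.05,.06)).items():
    P=reg(S,*a); print('S',n,len(P),np.median(P,0).round(4),rect(P) if len(P)>4 else '')
p=np.load('top0.npz')['p'][130:270,90:300]; q=np.load('top0.npz')['p'][200:310,340:450]
cv2.imwrite('pics/c1.png',np.hstack([cv2.resize(p[:,:,::-1],(525,350)),cv2.resize(q[:,:,::-1],(275,275))[:275].copy() if 0 else cv2.copyMakeBorder(cv2.resize(q[:,:,::-1],(275,275)),0,75,0,0,0)]))
E
```

```text
table 896 [ 3.560e-01 -1.813e-01 -2.000e-04] (array([ 356.5, -181.3]), array([73.3, 75.7]), 2.81)
bus 882 [ 0.5129 -0.3771  0.08  ] (array([ 515.1, -377.7]), array([ 45.7, 120.8]), 77.93)
   z [0.0749 0.08   0.0843]
boat 554 [ 0.4276 -0.4498  0.0234] (array([ 433.6, -453. ]), array([43.6, 89. ]), 79.05)
tower 582 [ 0.5802 -0.2955  0.0688] (array([ 602.2, -310. ]), array([89.3, 84.3]), 2.6)
plate 2736 [0.6184 0.0088 0.0552] (array([610. ,  26.4]), array([150.3, 176. ]), 81.53)
fj 328 [0.6818 0.0401 0.0921] (array([682.4,  40.4]), array([79.2, 26.2]), 81.51)
   z [0.0875 0.0921 0.0963]
mj 355 [0.5908 0.0551 0.0919] (array([584.8,  55.5]), array([80.3, 40.9]), 81.18)
   z [0.0857 0.0919 0.0966]
post 68 [ 0.5389 -0.0194  0.1321] (array([539.1, -18.9]), array([20.6, 19.9]), 52.87)
slab 5523 [0.626  0.1976 0.0181] (array([631.3, 142. ]), array([258.2, 502.8]), 1.14)
grip 217 [0.4916 0.1069 0.1077] (array([490.7, 104.8]), array([26.4, 76. ]), 85.51)
   z [0.1006 0.1077 0.1118]
stop 357 [0.6388 0.2518 0.0515] (array([641.3, 250.4]), array([ 22.3, 141.4]), 81.64)
truck 992 [ 0.732  -0.234   0.0391] (array([ 738.7, -236.7]), array([ 62.8, 131.1]), 54.12)
glue 481 [0.7557 0.0821 0.0938] (array([762.2,  85.1]), array([44.1, 51.1]), 23.08)
S bus 332 [ 0.5158 -0.3653  0.0789] (array([ 518.3, -340.4]), array([117.5, 122.5]), 82.01)
S grip 516 [0.518  0.0941 0.0951] (array([512.9,  61.3]), array([ 73.1, 162.8]), 23.67)
S post 56 [ 0.5371 -0.0118  0.1298] (array([537.9, -15.4]), array([17.8, 24. ]), 22.42)
S plate 1258 [0.6265 0.0585 0.0544] (array([607.4,  28.7]), array([154.7, 176.3]), 81.73)
```

View pics/c1.png

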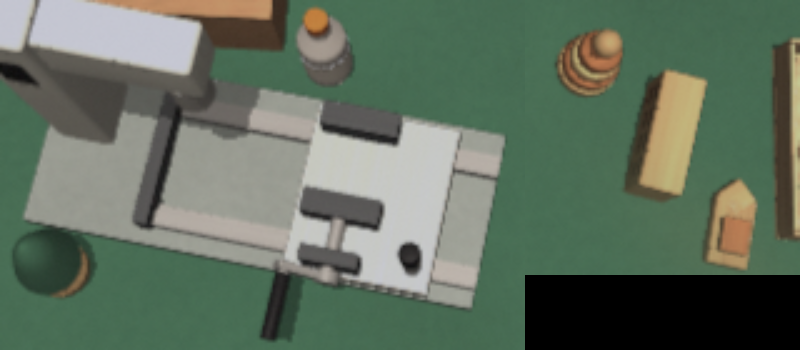

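```bash
cat >> h.py <<'E'
def units(p,yaw,q0=None,y0=None,tilt=True):
    """shift/turn units from current pose to TCP p [m], tool down, yaw [deg]"""
    s=read_state(); R=Ro.from_euler('xyz',s['orientation']); T=Ro.from_euler('xyz',[np.pi,0,np.radians(yaw)])
    print('t',round(s['time_s'],2),'pos',s['position'].round(4),'yaw',np.degrees(s['orientation'][2]).round(1),'F',s['ft_force'].round(1),'w',round(s['gripper_width']*91.8,1))
    print('units',(R.inv().apply(np.array(p)-s['position'])/.04).round(3),((R.inv()*T).as_rotvec(degrees=True)/5).round(3))
E
python3 - <<'E'
from h import *
W=cloud('top',np.load('top0.npz')['d'])
for a in [(350,385,205,240,z,z+.02) for z in(.005,.04,.07,.1,.12)]:
    P=reg(W,*a); print('tower',a[4],len(P),P.mean(0).round(3),rect(P) if len(P)>4 else '')
P=reg(W,385,415,228,280,.076,.084); print('bus',P.mean(0).round(4),rect(P))
ax=np.linalg.svd((P-P.mean(0))[:,:2],full_matrices=False)[2][0]; print(np.degrees(np.arctan2(ax[1],ax[0])))
units([.513,-.376,.18],-12)
E
```

```text
tower 0.005 102 [ 0.584 -0.297  0.014] (array([ 602.2, -310. ]), array([89.3, 84.3]), 2.6)
tower 0.04 81 [ 0.577 -0.293  0.045] (array([ 583.2, -296. ]), array([56.6, 36.1]), 41.19)
tower 0.07 66 [ 0.582 -0.296  0.083] (array([ 587.1, -299.9]), array([46.2, 37.9]), 42.71)
tower 0.1 6 [ 0.584 -0.297  0.11 ] (array([ 583.8, -296.6]), array([22.4,  5. ]), 48.83)
tower 0.12 105 [ 0.589 -0.303  0.132] (array([ 589.5, -303.5]), array([26. , 24.3]), 0.09)
bus [ 0.5138 -0.3775  0.08  ] (array([ 514.3, -378. ]), array([ 44.7, 119.6]), 77.85)
167.0373822680441
t 0.1 pos [ 0.1993 -0.5919  0.226 ] yaw 18.6 F [-0.4  1.4 -0.9] w 91.7
units [ 9.156 -2.611  1.153] [-1.500e-02  6.000e-03  6.121e+00]
```

```bash
python3 -m handwheel '[[70,9,-2.6,1.1,0,0,6.1],[70,9,-2.6,1.1,0,0,6.1],[70,9,-2.6,1.1,0,0,6.1],[70,9,-2.6,1.1,0,0,6.1],[70,9,-2.6,1.1,0,0,6.1],[70,9,-2.6,1.1,0,0,6.1],[70,9,-2.6,1.1,0,0,6.1],[70,9,-2.6,1.1,0,0,6.1]]' 20
python3 -c "
from h import *
units([.506,-.376,.17],-12.3)"
```

```text
time_s: 0.77
position: [0.471, -0.4035, 0.1877]
orientation: [-3.141, 0.001, -0.208]
ft_force: [0.5, -1.4, 0.8]
gripper_width: 0.764
finger_force: 0.0
t 0.77 pos [ 0.471  -0.4035  0.1877] yaw -11.9 F [ 0.5 -1.4  0.8] w 70.1
units [ 0.716 -0.853  0.441] [-0.001  0.006  0.081]
```

```bash
python3 -m handwheel '[[70,0.72,-0.85,0.4,0,0,0.08],[70,0.72,-0.85,0.4,0,0,0.08],[70,0.72,-0.85,0.4,0,0,0.08],[70,0.72,-0.85,0.4,0,0,0.08]]'
python3 -c "
from h import *
units([.506,-.376,.048],-12.3)"
```

```text
time_s: 1.1
position: [0.5045, -0.3775, 0.1714]
orientation: [-3.142, 0.002, -0.213]
ft_force: [0.1, -0.9, 0.3]
gripper_width: 0.763
finger_force: 0.0
t 1.1 pos [ 0.5045 -0.3775  0.1714] yaw -12.2 F [ 0.1 -0.9  0.3] w 70.1
units [ 0.033 -0.044  3.086] [-0.     0.018  0.014]
```

```bash
python3 -m handwheel '[[70,0.03,-0.04,0.8,0,0,0],[70,0.03,-0.04,1.6,0,0,0],[70,0.03,-0.04,2.3,0,0,0],[70,0.03,-0.04,2.8,0,0,0],[70,0.03,-0.04,3.08,0,0,0],[70,0.03,-0.04,3.08,0,0,0]]'
python3 -m handwheel '[[30,0,0,0,0,0,0],[30,0,0,0,0,0,0],[30,0,0,0,0,0,0],[30,0,0,0,0,0,0],[30,0,0,0,0,0,0],[30,0,0,0,0,0,0]]' 30
```

```text
time_s: 1.6
position: [0.5037, -0.3772, 0.0469]
orientation: [-3.141, 0.004, -0.217]
ft_force: [-0.4, 0.6, -0.4]
gripper_width: 0.766
finger_force: 0.0
time_s: 2.1
position: [0.5071, -0.3765, 0.0501]
orientation: [3.141, -0.002, -0.214]
ft_force: [-0.9, 1.9, 6.5]
gripper_width: 0.48
finger_force: 29.9
```

```bash
python3 -m handwheel '[[30,0,0,-0.3,0,0,0],[30,0,0,-1,0,0,0],[30,0,0,-2,0,0,0],[30,0,0,-3,0,0,0],[30,0,0,-4,0,0,0],[30,0,0,-4.5,0,0,0],[30,0,0,-4.5,0,0,0]]'
python3 -c "
from h import *
units([.6406,.0393,.23],81.6)"
```

```text
time_s: 2.68
position: [0.5084, -0.3781, 0.2356]
orientation: [3.138, -0.009, -0.215]
ft_force: [0.5, -1.3, -1.9]
gripper_width: 0.477
finger_force: 29.8
t 2.68 pos [ 0.5084 -0.3781  0.2356] yaw -12.3 F [ 0.5 -1.3 -1.9] w 43.8
units [  1.003 -10.9     0.113] [  0.113  -0.046 -18.782]
```

```bash
python3 -m handwheel '[[30,1,-10.9,0.1,0,0,-18.8],[30,1,-10.9,0.1,0,0,-18.8],[30,1,-10.9,0.1,0,0,-18.8],[30,1,-10.9,0.1,0,0,-18.8],[30,1,-10.9,0.1,0,0,-18.8],[30,1,-10.9,0.1,0,0,-18.8],[30,1,-10.9,0.1,0,0,-18.8],[30,1,-10.9,0.1,0,0,-18.8]]'
python3 -c "
from h import *
units([.6406,.0393,.23],81.6)"
```

```text
time_s: 3.35
position: [0.6061, -0.0569, 0.2251]
orientation: [-3.141, 0.001, 0.791]
ft_force: [0.3, -0.5, -3.4]
gripper_width: 0.48
finger_force: 29.9
t 3.35 pos [ 0.6061 -0.0569  0.2251] yaw 45.3 F [ 0.3 -0.5 -3.4] w 44.1
units [ 2.315 -1.077 -0.124] [-0.016  0.012 -7.252]
```

```bash
python3 -m handwheel '[[30,2.3,-1.07,-0.12,0,0,-7.2],[30,2.3,-1.07,-0.12,0,0,-7.2],[30,2.3,-1.07,-0.12,0,0,-7.2],[30,2.3,-1.07,-0.12,0,0,-7.2],[30,2.3,-1.07,-0.12,0,0,-7.2],[30,2.3,-1.07,-0.12,0,0,-7.2],[30,2.3,-1.07,-0.12,0,0,-7.2],[30,2.3,-1.07,-0.12,0,0,-7.2]]'
python3 - <<'E'
from h import *
p,d=camera('top'); cv2.imwrite('pics/top1.png',cv2.resize(p[120:290,140:320,::-1],(720,680))[:600])
units([.6406,.0393,.16],81.6)
E
```

```text
time_s: 4.02
position: [0.6412, 0.036, 0.2302]
orientation: [-3.141, 0.001, 1.409]
ft_force: [-0.7, -0.5, -2.7]
gripper_width: 0.478
finger_force: 29.9
t 4.07 pos [0.6413 0.0361 0.2303] yaw 80.8 F [ 0.4  0.6 -3.5] w 44.0
units [ 0.078 -0.028  1.758] [-0.007  0.005 -0.169]
```

View pics/top1.png

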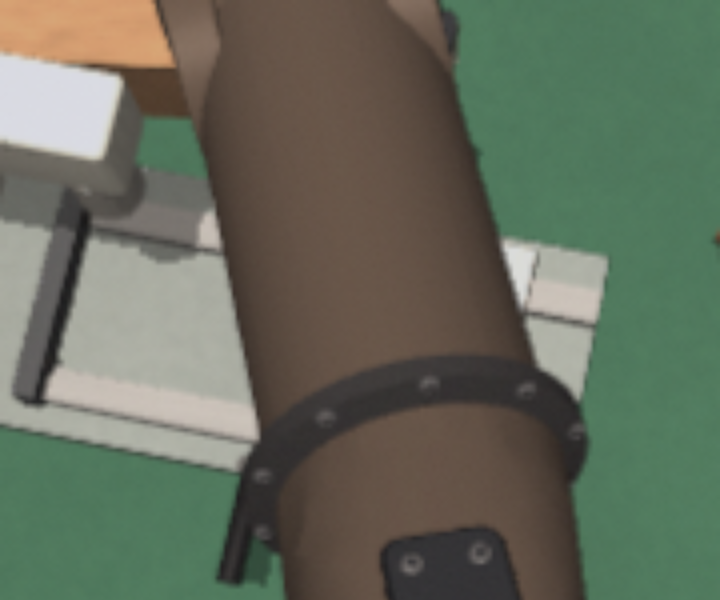

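Arm hides the vise from above; it hangs clear of the spindle. I lower to just above the jaws and check from the side.

```bash
python3 -m handwheel '[[30,0.08,-0.03,0.8,0,0,-0.15],[30,0.08,-0.03,1.4,0,0,-0.15],[30,0.08,-0.03,1.7,0,0,-0.15],[30,0.08,-0.03,1.7,0,0,-0.15],[30,0.08,-0.03,1.7,0,0,-0.15]]'
python3 - <<'E'
from h import *
p,d=camera('side'); cv2.imwrite('pics/side1.png',cv2.resize(p[140:290,200:400,::-1],(800,600)))
units([.6406,.0393,.106],81.6)
W=cloud('side',d); A=np.array([[.98927,-.14608],[.14608,.98927]])
P=W[150:280,210:340].reshape(-1,3); P=P[np.isfinite(P[:,0])]; Q=P[:,:2]@A.T*1000
m=(P[:,2]>.135)&(P[:,2]<.18)&(abs(Q[:,0]-628)<60)&(abs(Q[:,1]-140)<90); Q=Q[m];P=P[m]
print(len(Q)); 
for y in range(60,220,10):
    k=(Q[:,1]>=y)&(Q[:,1]<y+10)
    if k.sum(): print(y,k.sum(),np.percentile(Q[k,0],[5,50,95]).round(1),P[k,2].max().round(3))
E
```

```text
time_s: 4.48
position: [0.6409, 0.0397, 0.1628]
orientation: [-3.141, 0.0, 1.425]
ft_force: [-0.2, 0.4, -2.1]
gripper_width: 0.476
finger_force: 29.9
t 4.53 pos [0.6416 0.04   0.1638] yaw 81.7 F [ 0.4 -0.5 -2.8] w 44.0
units [-0.022 -0.024  1.446] [ 0.014 -0.004  0.017]
651
80 32 [603.7 604.8 606.3] 0.179
90 30 [602.6 604.3 605.8] 0.177
100 22 [602.5 604.3 605.2] 0.159
110 16 [603.6 604.3 605.8] 0.16
120 26 [588.8 603.8 606.4] 0.179
130 27 [588.  604.3 605.8] 0.179
140 63 [591.9 604.1 606.2] 0.18
150 41 [603.  604.6 605.9] 0.179
160 41 [603.1 604.7 606.2] 0.179
170 42 [602.8 604.4 606.1] 0.179
180 48 [602.5 604.7 606.4] 0.18
190 211 [604.3 621.  644.9] 0.18
200 52 [609.6 623.7 641.8] 0.177
```

View pics/side1.png

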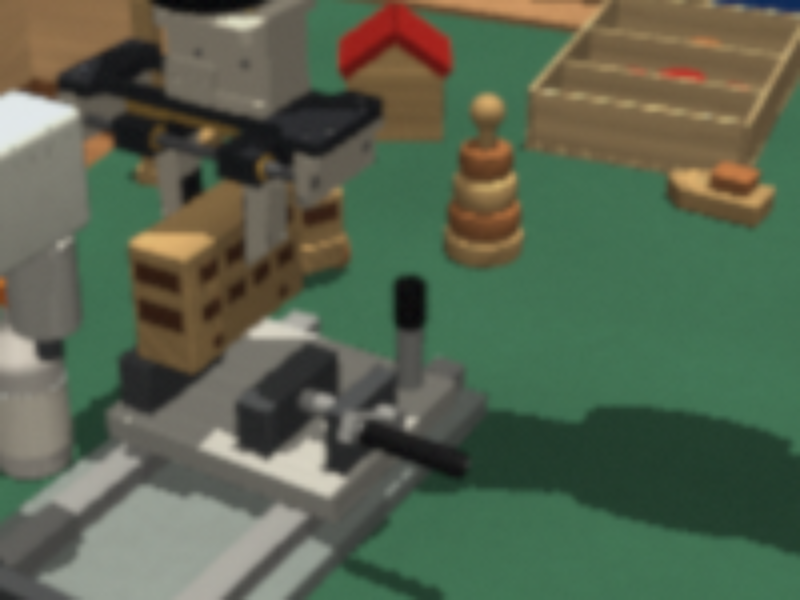

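Side view: bus held upright at (215,280), moving jaw (285,395), fixed jaw (150,375) partly behind it, post (410,330), handle (415,450). I check jaw positions in this same camera before lowering.

Run:
```python
from h import *
W=cloud('side',np.load('side0.npz')['d']); A=np.array([[.98927,-.14608],[.14608,.98927]])
P=W[200:270,220:330].reshape(-1,3); P=P[np.isfinite(P[:,0])]; Q=P[:,:2]@A.T*1000
for n,lo,hi,x0,x1 in(('fj',.088,.097,640,700),('fjall',.06,.097,640,700),('mj',.086,.094,560,600),('mjall',.06,.094,560,600)):
    m=(P[:,2]>lo)&(P[:,2]<hi)&(Q[:,0]>x0)&(Q[:,0]<x1)&(Q[:,1]>80)&(Q[:,1]<200)
    print(n,m.sum(),np.percentile(Q[m],[0,3,50,97,100],axis=0).round(1).tolist())
```

```text
fj 180 [[654.1, 100.6], [654.5, 105.3], [665.6, 145.2], [679.0, 181.3], [680.8, 182.5]]
fjall 417 [[652.5, 100.6], [654.1, 106.0], [657.5, 150.9], [678.5, 182.4], [680.8, 184.4]]
mj 221 [[561.6, 101.6], [563.0, 103.9], [573.6, 147.2], [587.6, 182.0], [589.6, 184.4]]
mjall 416 [[560.6, 101.6], [562.2, 105.9], [568.2, 156.3], [587.3, 182.7], [589.6, 184.6]]
```

```bash
python3 -m handwheel '[[30,0.02,-0.02,0.5,0,0,0],[30,0.02,-0.02,1.0,0,0,0],[30,0.02,-0.02,1.3,0,0,0],[30,0.02,-0.02,1.44,0,0,0],[30,0.02,-0.02,1.44,0,0,0],[30,0.02,-0.02,1.44,0,0,0]]'
python3 -c "
from h import *
units([.6406,.0393,.105],81.6)"
```

```text
time_s: 5.03
position: [0.641, 0.0411, 0.1061]
orientation: [3.14, -0.0, 1.427]
ft_force: [0.5, 0.2, -3.0]
gripper_width: 0.475
finger_force: 30.0
t 5.03 pos [0.641  0.0411 0.1061] yaw 81.7 F [ 0.5  0.2 -3. ] w 43.6
units [-0.045 -0.004  0.028] [ 0.017 -0.005  0.027]
```

```bash
python3 -m handwheel '[[30,0,0,0.03,0,0,0],[30,0,0,0.05,0,0,0],[30,0,0,0.05,0,0,0]]'; python3 -m handwheel '[[30,0,0,0.02,0,0,0],[30,0,0,0.03,0,0,0],[30,0,0,0.03,0,0,0]]'
```

```text
time_s: 5.28
position: [0.6412, 0.041, 0.1044]
orientation: [3.139, -0.0, 1.427]
ft_force: [-0.9, 0.7, 4.4]
gripper_width: 0.476
finger_force: 30.0
time_s: 5.53
position: [0.6412, 0.0411, 0.1044]
orientation: [3.139, -0.0, 1.427]
ft_force: [-3.4, -1.6, 15.3]
gripper_width: 0.476
finger_force: 30.0
```

```bash
python3 -m handwheel '[[66,0,0,0,0,0,0],[66,0,0,0,0,0,0],[66,0,0,0,0,0,0],[66,0,0,-0.6,0,0,0],[66,0,0,-1.5,0,0,0],[66,0,0,-2.5,0,0,0],[66,0,0,-3.2,0,0,0],[66,0,0,-3.2,0,0,0]]'
python3 - <<'E'
from h import *
A=np.array([[.98927,-.14608],[.14608,.98927]])
for n,b in(('top',(180,225,225,275)),('side',(270,330,225,270))):
    f=np.load(n+'0.npz'); W=cloud(n,f['d']); P=W[b[2]:b[3],b[0]:b[1]].reshape(-1,3); c=f['p'][b[2]:b[3],b[0]:b[1]].reshape(-1,3)
    P=np.c_[P[:,:2]@A.T,P[:,2]]*1000
    for x in range(430,560,10):
        k=(P[:,0]>=x)&(P[:,0]<x+10)&(P[:,2]>64)&(P[:,1]>90)&(P[:,1]<210)
        if k.sum(): print(n,x,k.sum(),'y',np.percentile(P[k,1],[3,50,97]).round(1),'z',np.percentile(P[k,2],[3,50,97]).round(1),'col',np.median(c[k],0))
units([.5,.15,.23],171.6)
E
```

```text
time_s: 6.2
position: [0.6434, 0.0419, 0.2368]
orientation: [3.132, -0.003, 1.427]
ft_force: [0.9, 0.1, 0.3]
gripper_width: 0.721
finger_force: 0.0
top 430 24 y [171.3 178.  186. ] z [ 97.9 108.2 111.3] col [42.  44.5 43. ]
top 440 26 y [171.4 176.8 185.4] z [100.7 107.6 113.7] col [37.  37.5 36. ]
top 450 29 y [171.1 178.3 186.9] z [100.1 108.5 111.7] col [35. 36. 36.]
top 460 27 y [171.2 177.3 184.6] z [102.7 107.  113.1] col [33. 36. 34.]
top 470 28 y [171.3 177.7 185.5] z [102.7 108.2 113. ] col [35.5 37.  35. ]
top 480 25 y [171.3 177.7 185. ] z [102.9 108.2 110.8] col [35. 35. 35.]
top 490 27 y [134.1 176.4 185. ] z [ 86.5 107.1 110.1] col [37. 37. 36.]
top 500 118 y [130.6 157.1 187.4] z [ 72.9  96.4 113.7] col [138.5 133.  127. ]
top 510 68 y [131.3 148.9 169.7] z [ 67.7  92.9 104. ] col [81.  79.5 78. ]
top 520 62 y [133.  149.8 168.8] z [ 97.1 100.1 104.8] col [92. 91. 89.]
top 530 21 y [135.1 143.6 163.7] z [ 79.3  93.5 102.5] col [103. 102. 100.]
top 540 10 y [138.  141.  146.2] z [81.7 83.4 88.4] col [164. 157. 150.]
side 430 36 y [174.1 183.3 188.3] z [ 94.  105.1 109.2
[... 342 characters left out ...]
5.4 188.8] z [ 96.8 106.1 109.8] col [24. 23. 23.]
side 490 53 y [131.  179.5 189.1] z [ 75.8 100.5 109.1] col [93. 93. 89.]
side 500 41 y [138.9 183.2 190.9] z [ 87.9 103.6 111.5] col [120. 119. 113.]
side 510 118 y [113.4 143.8 172.1] z [ 66.   92.2 100.8] col [59.5 59.5 57.5]
side 520 86 y [116.6 163.3 172.5] z [ 68.1  98.3 100.9] col [80.  82.  81.5]
side 530 1 y [161.2 161.2 161.2] z [97.3 97.3 97.3] col [120. 119. 115.]
side 540 13 y [139.1 145.3 148.5] z [73.3 82.5 84.8] col [136. 134. 128.]
side 550 20 y [137.9 146.4 149.7] z [74.6 82.2 84.9] col [124.5 123.  117.5]
t 6.2 pos [0.6434 0.0419 0.2368] yaw 81.7 F [0.9 0.1 0.3] w 66.2
units [ 2.159 -3.938  0.137] [  0.116   0.062 -17.971]
```

```bash
python3 -m handwheel '[[45,1.5,4.0,0.3,0,0,-18],[45,1.5,4.0,0.3,0,0,-18],[45,1.5,4.0,0.3,0,0,-18],[45,1.5,4.0,0.3,0,0,-18],[45,1.5,4.0,0.3,0,0,-18],[45,1.5,4.0,0.3,0,0,-18],[45,1.5,4.0,0.3,0,0,-18],[45,1.5,4.0,0.3,0,0,-18]]'
python3 -c "
from h import *
units([.482,.110,.18],171.6)"
```

```text
time_s: 6.87
position: [0.8074, 0.0776, 0.2163]
orientation: [-3.141, -0.001, 2.433]
ft_force: [-1.1, -0.3, 0.1]
gripper_width: 0.489
finger_force: 0.0
t 6.87 pos [0.8074 0.0776 0.2163] yaw 139.4 F [-1.1 -0.3  0.1] w 44.9
units [ 6.703 -4.678  0.919] [-4.000e-03 -1.400e-02 -6.438e+00]
```

I sent the wrong sign on tool y, so the arm went past the vise at safe height. The reported force stayed near zero. I will come back the long way round, clear of the spindle.

```bash
python3 -m handwheel '[[45,1.3,-5.66,0.2,0,0,0],[45,1.3,-5.66,0.2,0,0,0],[45,1.3,-5.66,0.2,0,0,0],[45,1.3,-5.66,0.2,0,0,0],[45,1.3,-5.66,0.2,0,0,-6.4],[45,1.3,-5.66,0.2,0,0,-6.4],[45,1.3,-5.66,0.2,0,0,-6.4],[45,1.3,-5.66,0.2,0,0,-6.4]]'
python3 - <<'E'
from h import *
units([.482,.110,.18],171.6)
p,d=camera('side'); cv2.imwrite('pics/side2.png',p[:,:,::-1])
E
```

```text
time_s: 7.53
position: [0.6182, -0.0618, 0.2098]
orientation: [-3.14, -0.0, 2.93]
ft_force: [0.9, 0.9, 0.2]
gripper_width: 0.49
finger_force: 0.0
t 7.53 pos [ 0.6182 -0.0618  0.2098] yaw 167.9 F [0.9 0.9 0.2] w 45.0
units [4.231 3.487 0.739] [-0.02  -0.002 -0.742]
```

View pics/side2.png

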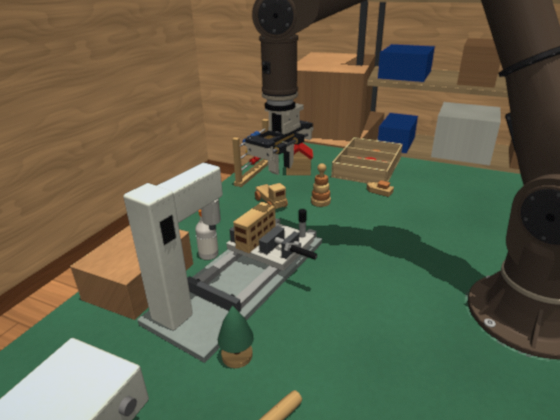

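Picture: bus stands between the jaws at (255,228), everything else in place. On to the handle.

```bash
python3 -m handwheel '[[45,4.23,3.49,0,0,0,-0.74],[45,4.23,3.49,0,0,0,-0.74],[45,4.23,3.49,0,0,0,-0.74],[45,4.23,3.49,0,0,0,-0.74],[45,4.23,3.49,0,0,0,-0.74],[45,4.23,3.49,0.5,0,0,-0.74],[45,4.23,3.49,0.7,0,0,-0.74],[45,4.23,3.49,0.7,0,0,-0.74]]'
python3 - <<'E'
from h import *
units([.482,.110,.083],171.6)
E
```

```text
time_s: 8.25
position: [0.483, 0.1127, 0.1803]
orientation: [-3.14, -0.002, 2.991]
ft_force: [0.4, -0.9, 0.7]
gripper_width: 0.487
finger_force: 0.0
t 8.25 pos [0.483  0.1127 0.1803] yaw 171.4 F [ 0.4 -0.9  0.7] w 44.7
units [ 0.009 -0.067  2.432] [-0.016 -0.025 -0.045]
```

```bash
python3 -m handwheel '[[45,0,-0.06,0.8,0,0,0],[45,0,-0.06,1.6,0,0,0],[45,0,-0.06,2.2,0,0,0],[45,0,-0.06,2.42,0,0,0],[45,0,-0.06,2.42,0,0,0]]'
python3 -m handwheel '[[5,0,0,0,0,0,0],[5,0,0,0,0,0,0],[5,0,0,0,0,0,0],[5,0,0,0,0,0,0],[5,0,0,0,0,0,0],[5,0,0,0,0,0,0]]' 12
python3 - <<'E'
from h import *
units([.482,.110,.083],171.6)
E
```

```text
time_s: 8.67
position: [0.4833, 0.1092, 0.0833]
orientation: [-3.14, -0.003, 2.989]
ft_force: [-0.3, -0.3, 1.7]
gripper_width: 0.494
finger_force: 0.0
time_s: 9.17
position: [0.4843, 0.111, 0.0859]
orientation: [3.141, 0.002, 2.991]
ft_force: [1.4, 2.0, 2.7]
gripper_width: 0.168
finger_force: 12.0
t 9.17 pos [0.4843 0.111  0.0859] yaw 171.4 F [1.4 2.  2.7] w 15.4
units [ 0.052 -0.034  0.072] [ 0.011  0.019 -0.04 ]
```

```bash
python3 -m handwheel '[[5,0,-0.22,-0.25,0,0,0],[5,0,-0.5,-0.43,0,0,0],[5,0,-0.83,-0.52,0,0,0],[5,0,-1.16,-0.51,0,0,0],[5,0,-1.16,-0.51,0,0,0]]'
cat >> h.py <<'E'
def st():
    s=read_state();p=s['position']*1000;f=s['ft_force'];a,b=.98927,.14608
    print('t',round(s['time_s'],2),'x_s',round(a*p[0]-b*p[1],1),'y_s',round(b*p[0]+a*p[1],1),'zgrasp',round(p[2]+19,1),'Fy_s',round(b*f[0]+a*f[1],1),'Fx',round(a*f[0]-b*f[1],1),'Fz',f[2].round(1))
def arc(t0,t1,n):
    t=np.linspace(t0,t1,n+1)[1:]; print(np.c_[t,1.125*(np.sin(t0)-np.sin(t)),1.125*(np.cos(t0)-np.cos(t))].round(2).tolist())
E
python3 - <<'E'
from h import *
st(); arc(6.47,9.27,8); arc(9.27,12.07,8); arc(12.07,13.67,5)
E
```

```text
time_s: 9.58
position: [0.477, 0.0625, 0.1058]
orientation: [-3.14, 0.001, 2.989]
ft_force: [-0.1, -4.0, 6.2]
gripper_width: 0.172
finger_force: 12.0
t 9.58 x_s 462.8 y_s 131.5 zgrasp 124.8 Fy_s -4.0 Fx 0.5 Fz 6.2
[[6.82, -0.37, 0.14], [7.17, -0.66, 0.39], [7.52, -0.85, 0.74], [7.87, -0.92, 1.12], [8.22, -0.84, 1.51], [8.57, -0.64, 1.84], [8.92, -0.34, 2.09], [9.27, 0.04, 2.22]]
[[9.62, 0.39, -0.01], [9.97, 0.76, -0.15], [10.32, 1.05, -0.41], [10.67, 1.24, -0.75], [11.02, 1.3, -1.14], [11.37, 1.22, -1.52], [11.72, 1.02, -1.86], [12.07, 0.71, -2.1]]
[[12.39, -0.34, -0.12], [12.71, -0.7, -0.12], [13.03, -1.04, -0.02], [13.35, -1.33, 0.19], [13.67, -1.54, 0.48]]
```

```bash
python3 -m handwheel '[[5,0,-0.37,0.14,0,0,0],[5,0,-0.66,0.39,0,0,0],[5,0,-0.85,0.74,0,0,0],[5,0,-0.92,1.12,0,0,0],[5,0,-0.84,1.51,0,0,0],[5,0,-0.64,1.84,0,0,0],[5,0,-0.34,2.09,0,0,0],[5,0,0.04,2.22,0,0,0]]'; python3 -c "
from h import *
st()"
```

```text
time_s: 10.25
position: [0.4779, 0.0669, 0.0164]
orientation: [3.141, 0.001, 2.991]
ft_force: [-0.9, -0.5, 17.4]
gripper_width: 0.167
finger_force: 12.0
t 10.25 x_s 463.0 y_s 136.0 zgrasp 35.4 Fy_s -0.6 Fx -0.9 Fz 17.4
```

```bash
python3 -m handwheel '[[5,0,0.39,-0.06,0,0,0],[5,0,0.76,-0.2,0,0,0],[5,0,1.05,-0.46,0,0,0],[5,0,1.24,-0.8,0,0,0],[5,0,1.3,-1.19,0,0,0],[5,0,1.22,-1.57,0,0,0],[5,0,1.02,-1.91,0,0,0],[5,0,0.71,-2.15,0,0,0]]'; python3 -c "
from h import *
st()"
```

```text
time_s: 10.92
position: [0.4813, 0.094, 0.103]
orientation: [-3.14, 0.0, 2.992]
ft_force: [6.2, -5.0, -15.6]
gripper_width: 0.166
finger_force: 12.0
t 10.92 x_s 462.5 y_s 163.3 zgrasp 122.0 Fy_s -4.1 Fx 6.8 Fz -15.6
```

```bash
python3 -m handwheel '[[5,0,-0.34,-0.05,0,0,0],[5,0,-0.7,-0.04,0,0,0],[5,0,-1.04,0.06,0,0,0],[5,0,-1.33,0.27,0,0,0],[5,0,-1.54,0.55,0,0,0],[5,0,-1.54,0.55,0,0,0],[5,0,-1.54,0.55,0,0,0]]'; python3 -c "
from h import *
st();arc(13.67,14.47,4)"
```

```text
time_s: 11.5
position: [0.4723, 0.0328, 0.0804]
orientation: [-3.141, 0.0, 2.99]
ft_force: [4.0, -3.1, -1.4]
gripper_width: 0.169
finger_force: 12.0
t 11.5 x_s 462.4 y_s 101.5 zgrasp 99.4 Fy_s -2.4 Fx 4.4 Fz -1.4
[[13.87, -0.08, 0.21], [14.07, -0.12, 0.43], [14.27, -0.11, 0.66], [14.47, -0.06, 0.87]]
```

```bash
python3 -m handwheel '[[5,0,-0.08,0.21,0,0,0],[5,0,-0.12,0.43,0,0,0],[5,0,-0.12,0.43,0,0,0]]' 30; python3 -c "
from h import *
st()"; python3 -m handwheel '[[5,0,0.01,0.11,0,0,0],[5,0,0.01,0.11,0,0,0]]'; python3 -c "
from h import *
st()";  python3 -m handwheel '[[5,0,0.01,0.11,0,0,0],[5,0,0.01,0.11,0,0,0]]'; python3 -c "
from h import *
st()"
```

```text
time_s: 11.75
position: [0.4717, 0.0288, 0.0626]
orientation: [3.141, 0.0, 2.992]
ft_force: [4.9, -3.0, -4.1]
gripper_width: 0.161
finger_force: 30.0
t 11.75 x_s 462.4 y_s 97.4 zgrasp 81.6 Fy_s -2.3 Fx 5.3 Fz -4.1
time_s: 11.92
position: [0.4717, 0.0289, 0.0587]
orientation: [-3.141, 0.0, 2.991]
ft_force: [4.2, -3.4, 0.1]
gripper_width: 0.167
finger_force: 30.0
t 11.92 x_s 462.5 y_s 97.5 zgrasp 77.7 Fy_s -2.7 Fx 4.6 Fz 0.1
time_s: 12.08
position: [0.4718, 0.0294, 0.0546]
orientation: [-3.141, 0.001, 2.991]
ft_force: [2.1, -3.7, 5.2]
gripper_width: 0.163
finger_force: 30.0
t 12.08 x_s 462.5 y_s 98.0 zgrasp 73.6 Fy_s -3.3 Fx 2.6 Fz 5.2
```

```bash
python3 -m handwheel '[[5,0,0.02,0.11,0,0,0],[5,0,0.02,0.11,0,0,0]]'; python3 -c "
from h import *
st()"; python3 -m handwheel '[[5,0,0.03,0.1,0,0,0],[5,0,0.03,0.1,0,0,0]]'; python3 -c "
from h import *
st()"
```

```text
time_s: 12.25
position: [0.472, 0.0301, 0.0505]
orientation: [-3.141, 0.001, 2.991]
ft_force: [0.7, -3.7, 10.7]
gripper_width: 0.162
finger_force: 30.0
t 12.25 x_s 462.5 y_s 98.8 zgrasp 69.5 Fy_s -3.5 Fx 1.3 Fz 10.7
time_s: 12.42
position: [0.4722, 0.0312, 0.0468]
orientation: [-3.14, 0.001, 2.991]
ft_force: [-0.0, -6.0, 15.1]
gripper_width: 0.168
finger_force: 30.0
t 12.42 x_s 462.6 y_s 99.8 zgrasp 65.8 Fy_s -5.9 Fx 0.8 Fz 15.1
```

```bash
python3 -m handwheel '[[5,0,0.015,0.04,0,0,0],[5,0,0.015,0.04,0,0,0],[5,0,0.015,0.04,0,0,0]]'; python3 -c "
from h import *
st()"; python3 -m handwheel '[[40,0,0,0,0,0,0],[40,0,0,0,0,0,0],[40,0,0,0,0,0,0],[40,0,0,-0.5,0,0,0],[40,0,0,-1.5,0,0,0],[40,0,0,-2.5,0,0,0],[40,0,0,-3.5,0,0,0],[40,0,0,-3.5,0,0,0]]'
python3 - <<'E'
from h import *
st()
f,d=camera('top'); np.savez('top2.npz',p=f,d=d); s,ds=camera('side'); np.savez('side2.npz',p=s,d=ds)
cv2.imwrite('pics/m2.png',np.hstack([cv2.resize(f[140:270,150:310,::-1],(400,325)),cv2.resize(s[170:300,180:340,::-1],(400,325))]))
A=np.array([[.98927,-.14608],[.14608,.98927]])
for n,D in(('top',d),('side',ds)):
    W=cloud(n,D).reshape(-1,3); P=np.c_[W[:,:2]@A.T,W[:,2]]*1000
    for m,a in dict(bus=(580,680,50,230,128,142),post=(515,560,20,110,125,140),fj=(640,700,80,200,84,98),mj=(570,625,80,200,84,95)).items():
        k=(P[:,0]>a[0])&(P[:,0]<a[1])&(P[:,1]>a[2])&(P[:,1]<a[3])&(P[:,2]>a[4])&(P[:,2]<a[5])
        if k.sum()>4: print(n,m,k.sum(),np.percentile(P[k],[1,50,99],axis=0).round(1).tolist(),rect(P[k]/1000))
E
```

```text
time_s: 12.67
position: [0.4722, 0.0316, 0.0455]
orientation: [-3.14, 0.001, 2.991]
ft_force: [-0.0, -5.7, 17.3]
gripper_width: 0.167
finger_force: 30.0
t 12.67 x_s 462.6 y_s 100.2 zgrasp 64.5 Fy_s -5.6 Fx 0.8 Fz 17.3
time_s: 13.33
position: [0.4747, 0.0344, 0.1909]
orientation: [3.139, 0.008, 2.993]
ft_force: [1.2, 0.7, -0.3]
gripper_width: 0.437
finger_force: 0.0
t 13.33 x_s 464.6 y_s 103.4 zgrasp 209.9 Fy_s 0.8 Fx 1.1 Fz -0.3
top bus 660 [[613.3, 81.2, 129.2], [639.3, 124.9, 135.0], [656.7, 199.3, 140.4]] (array([634.7, 140.6]), array([120.8,  44.7]), 89.77)
top post 61 [[527.1, 51.6, 126.5], [536.8, 61.0, 132.2], [547.1, 69.7, 137.5]] (array([537.3,  60.4]), array([20.3, 16.9]), 10.61)
top fj 166 [[659.9, 94.3, 86.4], [675.0, 140.3, 92.0], [681.8, 180.6, 97.3]] (array([671.3, 128. ]), array([106.5,  29.6]), 75.16)
top mj 52 [[589.5, 81.2, 86.2], [606.9, 105.9, 92.5], [617.7, 169.5, 95.0]] (array([601.8, 125.5]), array([30.4, 92.9]), 5.29)
side bus 489 [[610.3, 84.5, 128.4], [628.8, 149.5, 134.2], [653.8, 202.4, 136.7]] (array([632.2, 142.6]), array([ 45.2, 122.1]), 0.24)
side post 44 [[523.2, 53.5, 125.4], [533.1, 66.8, 130.6], [544.0, 74.1, 132.9]] (array([534.3,  65.4]), array([18.9, 21.1]), 63.07)
side fj 9 [[654.4, 176.7, 86.1], [675.7, 182.2, 90.7], [679.8, 198.5, 92.2]] (array([666.8, 189.4]), array([ 3.7, 34.5]), 47.26)
side mj 294 [[578.4, 87.8, 84.2], [598.5, 148.1, 91.2], [613.0, 195.9, 94.8]] (array([593.6, 141.1]), array([117.7,  39.4]), 89.71)
```

View pics/m2.png

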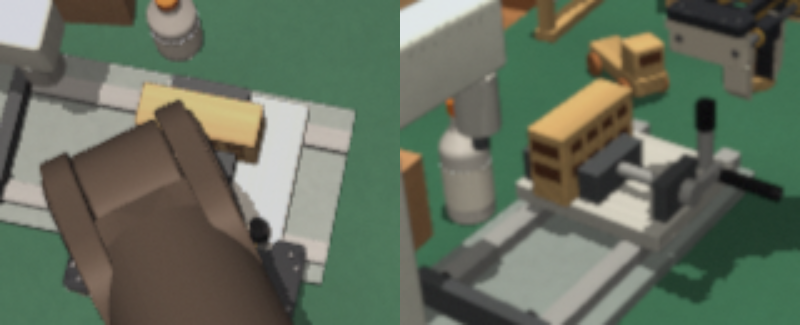

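Both jaws are on the bus (left view (200,120), right view (580,140)). It is upright and centred within about 1 mm. Next is the post, at (258,232) in the left view.

```bash
python3 -c "
from h import *
units([.5393,-.0175,.19],171.6)"
```

```text
t 13.43 pos [0.4724 0.0326 0.1859] yaw 171.4 F [ 0.5  0.3 -0.3] w 39.8
units [-1.842 -0.989 -0.099] [ 0.005  0.032 -0.039]
```

```bash
python3 -m handwheel '[[50,-1.84,-0.99,-0.1,0,0,0],[50,-1.84,-0.99,-0.1,0,0,0],[50,-1.84,-0.99,-0.1,0,0,0],[50,-1.84,-0.99,-0.1,0,0,0],[50,-1.84,-0.99,-0.1,0,0,0]]'; python3 -c "
from h import *
units([.5393,-.0175,.102],171.6)"
```

```text
time_s: 13.85
position: [0.5374, -0.0176, 0.1869]
orientation: [3.141, -0.003, 2.992]
ft_force: [0.1, -0.5, 0.4]
gripper_width: 0.543
finger_force: 0.0
t 13.85 pos [ 0.5374 -0.0176  0.1869] yaw 171.4 F [ 0.1 -0.5  0.4] w 49.8
units [-0.055  0.007  2.123] [ 0.006 -0.04  -0.035]
```

```bash
python3 -m handwheel '[[50,-0.04,0,0.8,0,0,0],[50,-0.04,0,1.5,0,0,0],[50,-0.04,0,2,0,0,0],[50,-0.04,0,2.1,0,0,0],[50,-0.04,0,2.1,0,0,0]]'
python3 -m handwheel '[[12,0,0,0,0,0,0],[12,0,0,0,0,0,0],[12,0,0,0,0,0,0],[12,0,0,0,0,0,0],[12,0,0,0,0,0,0]]' 20; python3 -c "
from h import *
st()"
```

```text
time_s: 14.27
position: [0.5382, -0.0175, 0.1034]
orientation: [-3.141, -0.004, 2.993]
ft_force: [0.9, -0.4, 0.1]
gripper_width: 0.545
finger_force: 0.0
time_s: 14.68
position: [0.541, -0.0165, 0.1057]
orientation: [3.139, 0.002, 2.992]
ft_force: [0.4, -0.1, 0.2]
gripper_width: 0.236
finger_force: 20.6
t 14.68 x_s 537.7 y_s 62.7 zgrasp 124.7 Fy_s -0.0 Fx 0.4 Fz 0.2
```

```bash
python3 -m handwheel '[[12,0,0.3,0,0,0,0],[12,0,0.8,0,0,0,0],[12,0,1.3,0,0,0,0],[12,0,1.8,0,0,0,0],[12,0,2.3,0,0,0,0],[12,0,2.7,0,0,0,0],[12,0,3.0,0,0,0,0],[12,0,3.2,0,0,0,0]]'; python3 -c "
from h import *
st()"; python3 -m handwheel '[[12,0,0.05,0,0,0,0],[12,0,0.1,0,0,0,0],[12,0,0.1,0,0,0,0]]'; python3 -c "
from h import *
st()"
```

```text
time_s: 15.35
position: [0.5593, 0.1067, 0.1055]
orientation: [-3.138, 0.0, 2.99]
ft_force: [-4.3, -10.0, 11.8]
gripper_width: 0.232
finger_force: 20.0
t 15.35 x_s 537.7 y_s 187.3 zgrasp 124.5 Fy_s -10.5 Fx -2.8 Fz 11.8
time_s: 15.6
position: [0.5599, 0.1104, 0.1055]
orientation: [-3.138, 0.0, 2.99]
ft_force: [-3.3, -5.6, 8.5]
gripper_width: 0.233
finger_force: 20.0
t 15.6 x_s 537.8 y_s 191.1 zgrasp 124.5 Fy_s -6.1 Fx -2.5 Fz 8.5
```

Still moving. Creep until the stop shows as force.

```bash
python3 -m handwheel '[[12,0,0.05,0,0,0,0],[12,0,0.1,0,0,0,0],[12,0,0.15,0,0,0,0],[12,0,0.15,0,0,0,0]]'; python3 -c "
from h import *
st()"; python3 -m handwheel '[[12,0,0.04,0,0,0,0],[12,0,0.06,0,0,0,0],[12,0,0.06,0,0,0,0]]'; python3 -c "
from h import *
st()"
```

```text
time_s: 15.93
position: [0.5607, 0.1159, 0.1055]
orientation: [-3.138, 0.0, 2.99]
ft_force: [-3.8, -7.0, 10.0]
gripper_width: 0.234
finger_force: 20.0
t 15.93 x_s 537.8 y_s 196.5 zgrasp 124.5 Fy_s -7.5 Fx -2.7 Fz 10.0
time_s: 16.18
position: [0.561, 0.118, 0.1055]
orientation: [-3.138, 0.0, 2.989]
ft_force: [-3.0, -8.1, 9.9]
gripper_width: 0.234
finger_force: 20.0
t 16.18 x_s 537.7 y_s 198.7 zgrasp 124.5 Fy_s -8.5 Fx -1.8 Fz 9.9
```

```bash
python3 -m handwheel '[[12,0,0.04,0,0,0,0],[12,0,0.08,0,0,0,0],[12,0,0.08,0,0,0,0]]'; python3 -c "
from h import *
st()"; python3 -m handwheel '[[12,0,0.04,0,0,0,0],[12,0,0.06,0,0,0,0],[12,0,0.06,0,0,0,0]]'; python3 -c "
from h import *
st()"
```

```text
time_s: 16.43
position: [0.5615, 0.1213, 0.1055]
orientation: [-3.138, 0.0, 2.989]
ft_force: [-4.9, -7.6, 9.7]
gripper_width: 0.228
finger_force: 20.0
t 16.43 x_s 537.8 y_s 202.0 zgrasp 124.5 Fy_s -8.3 Fx -3.8 Fz 9.7
time_s: 16.68
position: [0.5618, 0.1235, 0.1055]
orientation: [-3.138, 0.0, 2.989]
ft_force: [-4.5, -8.2, 10.7]
gripper_width: 0.235
finger_force: 20.0
t 16.68 x_s 537.8 y_s 204.3 zgrasp 124.5 Fy_s -8.8 Fx -3.2 Fz 10.7
```

```bash
python3 -m handwheel '[[12,0,0.05,0,0,0,0],[12,0,0.05,0,0,0,0]]'; python3 -c "
from h import *
st()"; python3 -m handwheel '[[12,0,0.05,0,0,0,0],[12,0,0.05,0,0,0,0]]'; python3 -c "
from h import *
st()"
```

```text
time_s: 16.85
position: [0.5621, 0.1252, 0.1055]
orientation: [-3.137, 0.0, 2.989]
ft_force: [-4.6, -9.7, 11.0]
gripper_width: 0.235
finger_force: 20.0
t 16.85 x_s 537.7 y_s 206.0 zgrasp 124.5 Fy_s -10.2 Fx -3.2 Fz 11.0
time_s: 17.02
position: [0.5621, 0.1252, 0.1055]
orientation: [-3.134, -0.0, 2.988]
ft_force: [-7.1, -14.9, 16.4]
gripper_width: 0.232
finger_force: 20.0
t 17.02 x_s 537.7 y_s 206.0 zgrasp 124.5 Fy_s -15.7 Fx -4.9 Fz 16.4
```

Run:
```python
from h import *
s,ds=camera('side'); cv2.imwrite('pics/s3.png',cv2.resize(s[170:330,140:340,::-1],(750,600)))
A=np.array([[.98927,-.14608],[.14608,.98927]])
W=cloud('side',ds).reshape(-1,3); P=np.c_[W[:,:2]@A.T,W[:,2]]*1000
for n,z0,z1,y0,y1 in(('plate',51,59,150,360),('stop',46,58,300,380)):
    for x in range(530,680,30):
        k=(P[:,0]>x)&(P[:,0]<x+30)&(P[:,1]>y0)&(P[:,1]<y1)&(P[:,2]>z0)&(P[:,2]<z1)
        if k.sum()>4: print(n,x,k.sum(),np.percentile(P[k,1],[2,50,98]).round(1))
```

```text
plate 530 254 [194.2 317.9 351.9]
plate 560 480 [189.6 288.3 349.2]
plate 590 216 [187.7 235.5 353.1]
plate 620 76 [186.2 342.6 352.9]
plate 650 50 [323.7 340.2 353.2]
stop 530 248 [301.  332.1 353.7]
stop 560 240 [302.  330.6 353.7]
stop 590 147 [323.1 339.5 354. ]
stop 620 72 [339.8 349.1 354.3]
stop 650 76 [324.9 342.5 353.7]
```

View pics/s3.png

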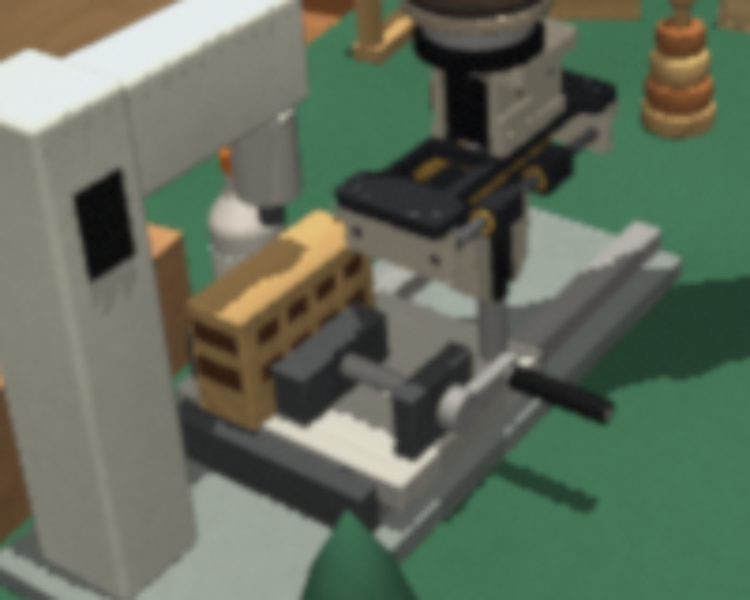

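The carriage plate is against the stop block at (280,470), with the bus under the spindle. The force rises with no further motion. One firm nudge, then release and lift.

```bash
python3 -m handwheel '[[12,0,0.06,0,0,0,0],[12,0,0.06,0,0,0,0]]'; python3 -c "
from h import *
st()"; python3 -m handwheel '[[46,0,0,0,0,0,0],[46,0,0,0,0,0,0],[46,0,0,0,0,0,0],[46,0,0,-0.5,0,0,0],[46,0,0,-1.3,0,0,0],[46,0,0,-2.1,0,0,0],[46,0,0,-2.5,0,0,0],[46,0,0,-2.5,0,0,0]]'
python3 -c "
from h import *
units([.36,-.10,.25],171.6)"
```

```text
time_s: 17.23
position: [0.5621, 0.1252, 0.1054]
orientation: [-3.13, -0.001, 2.987]
ft_force: [-9.0, -20.7, 21.4]
gripper_width: 0.235
finger_force: 20.0
t 17.23 x_s 537.8 y_s 206.0 zgrasp 124.4 Fy_s -21.8 Fx -5.8 Fz 21.4
time_s: 17.9
position: [0.5649, 0.1343, 0.2091]
orientation: [3.138, 0.006, 2.992]
ft_force: [0.6, -0.0, -0.4]
gripper_width: 0.5
finger_force: 0.0
t 17.9 pos [0.5649 0.1343 0.2091] yaw 171.4 F [ 0.6 -0.  -0.4] w 45.9
units [ 4.186 -6.55  -1.071] [ 0.04   0.071 -0.034]
```

```bash
python3 -m handwheel '[[46,1,-1,-0.2,0,0,0],[46,1.8,-1.8,-0.4,0,0,0],[46,2.6,-2.6,-0.6,0,0,0],[46,3.2,-3.4,-0.8,0,0,0],[46,3.8,-4.2,-1,0,0,0],[46,4,-5,-1,0,0,0],[46,4,-5.5,-1,0,0,0],[46,4,-5.5,-1,0,0,0]]'
python3 - <<'E'
from h import *
f,d=camera('top'); s,ds=camera('side')
cv2.imwrite('pics/m4.png',np.hstack([cv2.resize(f[110:310,60:460,::-1],(400,200)) ,cv2.resize(s[120:320,60:460,::-1],(400,200))]))
A=np.array([[.98927,-.14608],[.14608,.98927]])
W=cloud('top',d).reshape(-1,3); P=np.c_[W[:,:2]@A.T,W[:,2]]*1000
for m,a in dict(post=(515,560,160,240,125,140),bus=(600,670,190,400,128,142),plate=(500,690,150,320,50,60)).items():
    k=np.all((P>np.array(a[::2]))&(P<np.array(a[1::2])),1); print(m,k.sum(),rect(P[k]/1000))
E
```

```text
time_s: 18.57
position: [0.3692, -0.0668, 0.2443]
orientation: [-3.138, -0.001, 2.984]
ft_force: [-0.1, -0.6, -0.6]
gripper_width: 0.498
finger_force: 0.0
post 66 (array([536.2, 203.5]), array([19.9, 20. ]), 14.07)
bus 716 (array([634.6, 311. ]), array([ 45.3, 177.7]), 0.2)
plate 1714 (array([599.7, 251.3]), array([136.9, 175.6]), 89.89)
```

View pics/m4.png

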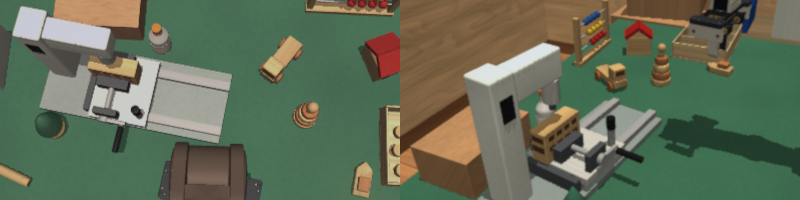

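The bus is clamped under the spindle, the toys and glue bottle are undisturbed, and the arm is clear. I hand the job in.

```bash
python3 -c "
from rig import *
print(finish_job())"
```

```text
the job is handed in; nothing more can be done
None
```

The bus is clamped upright and centred in the vise, the carriage is hard against its stop under the spindle, and the job is handed in at about 18.7 s with the arm clear; one wrong-sign move swung the arm past the vise at safe height, and nothing appears disturbed in the final pictures.

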